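# Engage the transport lock of a bench mixer

### The job

Lock the bench mixer for transport: with a fingertip push on a red post of the blue disc to turn it until its slot lines up with the steel bar, then push the bar by its yellow tab through the slot until it is fully home against the stop in the keeper on the far side. The bar is only slid, never lifted, and the glassware, dropper bottle and matchbox round the mixer stay where they are.

Things in the scene. Friction and masses are not known exactly. Their poses are not given: they have to be found in the camera images.
- mixer_base: white flat housing, 290 x 110 mm, deck 30 mm above the table, fixed. Origin: centre of its underside; x along its long side, the way the bar is pushed; z up. On its centre line: channel walls 12 mm above the deck (x = -131 to +3 mm), a bridge over the channel (+3 to +15, 18 mm above the deck), the disc (axis at +65), the keeper block (+113 to +141, 18 mm above the deck)
- lock_disc (a joint): rotation of the disc about its vertical axis, rad, growing anticlockwise seen from above. The slot is in line with the bar at 0 and equally at pi (3.14); it turns from -0.3 to 3.44 and starts at least 0.5 rad out of line. It stays where it is left (friction 0.05 N m, some 1.6 N at a post)
- disc_top (a point): centre of the disc's top face, 45 mm above the table. Blue disc, 90 mm across, 15 mm high, on the deck, with an 18 mm wide open slot right across it, mouths flared to 23 mm. The point turns with the disc: its x axis runs along the slot
- post_a (a point): top centre of one of two upright red posts on the disc (12 mm across, 30 mm above the disc, top 75 mm above the table), on the disc's +y side, 31 mm from its axis, at 90 degrees to the slot
- post_b (a point): top centre of the other, equal red post, opposite on the disc's -y side
- lock_bar: loose steel bar lying on the deck in the channel, 140 x 11 x 12 mm, 0.2 kg, tapered to 7 mm wide at its tip. Origin: middle of its underside; x points along it to the tip, the way it is pushed. A few newtons slide it, 119 to 129 mm to the stop. It passes the slot only with the disc nearly in line (it straightens an error below 0.15 rad itself); otherwise the disc blocks it
- bar_tip (a point): centre of the bar's front end, 6 mm above the deck. At the start it stands 8 to 18 mm short of the disc's rim
- bar_tab (a point): centre of the upright yellow tab on the rear end of the bar: 34 mm wide across the bar, 8 mm thick along it, from 47 to 76 mm above the table, 134 mm behind the tip; its rear face is to be pushed. It rides clear above the channel walls
- keeper_stop (a point): centre of the stop face in the keeper, on the far side of the disc, 66 mm from the disc's axis, at the height of the bar's middle; axes as the mixer's. The bar's tip touches it when the bar is home
- petri_1: clear round covered dish, 91 mm across, 16 mm high, lying on the table to the right of the mixer (looking along the bar). Loose; not to be moved. Origin: centre of its underside
- beaker_2: small glass beaker, 53 mm across, 64 mm high, standing on the table to the right of the mixer (looking along the bar). Loose; not to be moved. Origin: centre of its underside
- dropper_1: brown dropper bottle with a black and brown top, 37 mm across, 102 mm high, standing on the table to the left of the mixer (looking along the bar). Loose; not to be moved. Origin: centre of its underside
- matchbox: yellow and brown matchbox, 36 x 53 x 15 mm, lying on the table to the left of the mixer (looking along the bar). Loose; not to be moved. Origin: centre of its underside
Things that resemble listed ones, but are neither listed nor needed, are in the scene too. Leave any purple look-alike of the lock_bar alone.

How it is judged:
On the way, in this order (a step that is already met when the one before it is completed fails the run):
1. the disc's slot is in line with the bar (within 0.18 rad) while the bar is still outside it ((value of joint lock_disc between -0.18 and 0.18 rad or value of joint lock_disc between 2.9616 and 3.3216 rad) and x of bar_tip in the frame of keeper_stop below -0.106 m), for 0.2 s.
2. the bar has been pushed through the slot, home in the keeper (tip within 6 mm of the stop) (x of bar_tip in the frame of keeper_stop above -0.006 m and y of bar_tip in the frame of keeper_stop between -0.005 and 0.005 m and z of bar_tip in the frame of keeper_stop between -0.005 and 0.005 m and angle between bar_tip's own z axis and vertical below 0.06 rad and (value of joint lock_disc between -0.12 and 0.12 rad or value of joint lock_disc between 3.0216 and 3.2616 rad)), for 0.2 s.
At the end, for the whole second after the job is handed in: The bar lies flat and at rest through the disc's slot with its tip within 6 mm of the keeper's stop and within 5 mm of the centre line and of its height there, and the disc is within 0.12 rad of in line (0 or pi) (all of step 2 and linear speed of lock_bar below 0.01 m/s); the robot touches nothing.
It fails at once if the bar was lifted (tip or tab more than 10 mm above where it slides) (z of bar_tip in the frame of mixer_base above 0.046 m or z of bar_tab in the frame of mixer_base above 0.0715 m).
It fails at once if the dish beside the mixer was moved more than 20 mm (distance of petri_1 from where it was at the start of the episode above 0.02 m).
It fails at once if the beaker beside the mixer was moved more than 20 mm (distance of beaker_2 from where it was at the start of the episode above 0.02 m).
It fails at once if the dropper bottle beside the mixer was moved more than 20 mm (distance of dropper_1 from where it was at the start of the episode above 0.02 m).
It fails at once if the matchbox beside the mixer was moved more than 20 mm (distance of matchbox from where it was at the start of the episode above 0.02 m).
It also fails if it takes over 48 s, if anything falls off the work surface, if the arm or the gripper's body presses on something with over 40 N, if the wrist force passes 120 N, or if a joint passes its speed limit or range.

### The arm

A 6-joint arm with a two-finger parallel gripper is mounted at the origin on a cart in front of the work surface, level with it; the furniture and walls round the work are solid. World frame = base frame: x ahead of the robot, y to its left, z up, the work surface at z = 0. Lengths are in m, angles in rad, forces in N, time in s.
With the tool pointing down it reaches from about 0.275 to 0.85 m from the base axis. Payload 5.2 kg.
Tool frame: the origin (TCP) lies between the finger pads; the fingertips stand 19 mm ahead of it and the grasp point (between the pads) is the TCP (bot.tip_extent is the distance from the TCP to the fingertips, in m); z points along the fingers, y is the line along which they close (so a half turn about z gives the same grasp; the last joint's range is limited). The gripper opens to 85 mm and grips with 20 to 120 N. Pads are 22 mm wide; open, the fingers measure 114 mm over their backs; the gripper's body (76 mm by 85 mm) begins 54 mm behind the grasp point. The pads swing forward as they close: fully open they stand 13 mm farther back than shut.
Start: joints at [-1.339, 0.259, 1.535, -0, 1.348, -0.203], TCP at [0.232, -0.499, 0.25] pointing down, gripper open.
Joint ranges: [-3.14, 3.14], [-0.91, 2.08], [0.19, 2.58], [-1.22, 4.36], [0.22, 2.71], [-3.12, 3.12]. Speed limits (rad/s): [2.57, 2.57, 3.14, 3.14, 3.14, 3.14].

### API

Orientations are given as a unit quaternion [w, x, y, z].
In Python, from plant import bot gives the robot as it stands. The module is installed in compiled form; this text tells all that it offers.
- The arm moves only by the tool send_rows, never from a script. Its argument "series" is a list of rows, each a list of 7 numbers: the turn, a rotation vector about the tool's x, y, z in rad, then the shift along the tool's x, y, z in cm, then the finger opening in cm, from 0 to 8.54. In form: [[ax, ay, az, x, y, z, grip], ...]. A call has 1 to 12 rows; each row is the pose to reach, as a shift and turn from the pose commanded when the call began, along the tool's axes at that moment; what a row does not reach only later rows make up. A row lasts 1/10 s, in which the tool goes at most 50 mm and 8.59 degrees, less where a joint would pass 70% of its speed; a pose out of reach is approached as far as the arm can. A call with a gripper value outside its range is refused whole. The fingers move at their own pace and stop on an object; "grip_force" is the grip in N (left out, the last holds). Time passes only in rows, so rows that repeat a pose let the fingers close. It gives the time, the measured TCP pose, the force, the opening and the grip force at its end, in the units of the state.
- bot.get_obs(): the state, without advancing time (a new reading comes with each control period).
- bot.grab_frame(name): name is "scene" or "top" or "wrist"; returns the picture (384x512x3 uint8, blue, green, red); there is no depth.
- bot.camera_info(name): a dict with "vertical_fov" (degrees; the focal length in pixels is half the picture's height over the tangent of half this angle, whatever the lens; pixels are square), "cx", "cy" (the principal point, pixels), "extrinsics" (4x4, takes a point from world to camera coordinates); the wrist camera has in their place "tool_from_camera" (4x4, takes a point from camera to tool coordinates, whose origin is the TCP and whose axes are the flange's). Camera axes: x right, y down, z forward; pixel columns grow to the right and rows downward; lengths in m; the calibration is good to about 2 mm. A picture is of the moment at which its call begins: read the wrist's pose just before it. camera_info takes no time and is no camera call.
- bot.sign_off(): hands the job in; it is judged then, once.
The state is a dict: "t": time; "joint_positions": joint angles; "qd": joint speeds; "joint_torque": joint torques, N m; "tcp_pos": TCP position; "eef_rot": TCP orientation; "force": force on the tool from outside, world axes, zero at the start; "wrist_torque": the same for the moment, N m; "gripper_width": finger opening in m; "grip_force": force on a finger pad.
Only numpy, scipy, OpenCV 4.12 (cv2) and the standard library are available. Lean on these libraries where they do the work, as an engineer would, in place of code of your own. Each camera call takes 0.05 s, during which the arm holds its last target. There are 200 camera calls.

## Working session

There is one attempt and no reset: what is moved stays moved. The work goes in short steps, Python scripts to look and compute and a tool call to move; the robot and the scene stay as the last step left them, time stands still between calls to the robot, and variables do not carry over. Pictures are saved under pics/ and viewed, at most 10 in all, crops included, and the job is handed in when it is done.

Besides the shell and the picture viewer there is one more tool, called after "Emit:" as a command line: name --pt "numbers of a row" for each row, then --argument value for the rest. send_rows: Moves the arm, as the interface text tells. Its arguments: {"type":"object","properties":{"series":{"type":"array"},"grip_force":{"type":"number"}},"required":["series"]}

```bash
mkdir -p pics
python3 - <<'E'
from plant import bot
import cv2,numpy as np
np.set_printoptions(precision=4,suppress=True)
o=bot.get_obs();print(o['t'],o['tcp_pos'],o['eef_rot'],o['force'],o['gripper_width'],bot.tip_extent)
for n in('scene','top'):
    i=bot.camera_info(n);print(n,i['vertical_fov'],i['cx'],i['cy']);print(np.array(i['extrinsics']))
    cv2.imwrite(f'pics/{n}0.png',bot.grab_frame(n))
E
```

```text
0.0 [ 0.2316 -0.4983  0.2495] [-0.001   0.9765  0.2157 -0.    ] [-0.3619  0.3083  0.3314] 0.08593391474994588 0.019
scene 44.915064825275586 254.71132025904078 195.97151684923224
[[ 0.8876 -0.4605  0.0062 -0.5251]
 [-0.2275 -0.4502 -0.8635  0.084 ]
 [ 0.4004  0.765  -0.5044  1.0143]
 [ 0.      0.      0.      1.    ]]
top 56.800393222691504 263.4234946981964 195.71691740111766
[[-0.0057 -1.      0.0032 -0.2147]
 [-0.998   0.0055 -0.0636  0.4816]
 [ 0.0636 -0.0036 -0.998   0.9097]
 [ 0.      0.      0.      1.    ]]
```

View pics/scene0.png

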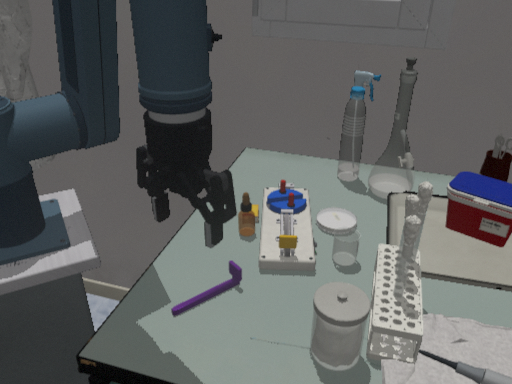

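View pics/top0.png

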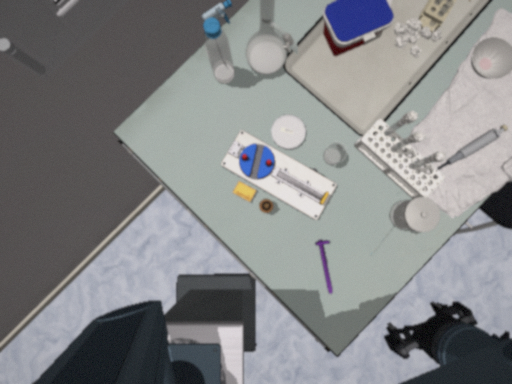

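Scene: the mixer has its disc at about (287,200) and the tab at (288,241). Top: disc (257,161), red posts (243,156) and (271,160), yellow tab (325,198). There are two bar-like things: the steel bar in the channel with the yellow tab (top ~(300,185)), and a purple one on the table at (325,265). The steel one on the mixer fits. I'll measure it and check an enlarged crop.

```bash
cat > h.py <<'E'
import cv2,numpy as np
from plant import bot
np.set_printoptions(precision=4,suppress=True)
def cam(n):
    i=bot.camera_info(n);f=192/np.tan(np.radians(i['vertical_fov']/2));return f,i['cx'],i['cy'],np.array(i['extrinsics'])
def ray(n,uv):
    f,cx,cy,E=cam(n);R=E[:3,:3];d=R.T@np.array([(uv[0]-cx)/f,(uv[1]-cy)/f,1]);return -R.T@E[:3,3],d
def plane(n,uv,z):
    c,d=ray(n,uv);return c+d*(z-c[2])/d[2]
def two(a,b):
    A=[];y=[]
    for n,uv in(('top',a),('scene',b)):
        c,d=ray(n,uv);d/=np.linalg.norm(d);P=np.eye(3)-np.outer(d,d);A.append(P);y.append(P@c)
    s=np.linalg.lstsq(np.vstack(A),np.hstack(y),rcond=None);return s[0],np.sqrt(s[1])
def proj(n,p):
    f,cx,cy,E=cam(n);q=E[:3,:3]@p+E[:3,3];return np.array([f*q[0]/q[2]+cx,f*q[1]/q[2]+cy])
RNG={'red':[((0,110,60),(8,255,255)),((172,110,60),(180,255,255))],'blue':[((105,130,60),(125,255,255))],'yel':[((15,130,90),(32,255,255))]}
def blobs(im,col,box,amin=8):
    x0,y0,x1,y1=box;h=cv2.cvtColor(im,cv2.COLOR_BGR2HSV)
    m=sum(cv2.inRange(h,a,b) for a,b in RNG[col]);k=np.zeros_like(m);k[y0:y1,x0:x1]=m[y0:y1,x0:x1]
    n,l,s,c=cv2.connectedComponentsWithStats(k);return [(c[j],s[j]) for j in range(1,n) if s[j,4]>=amin]
E
python3 - <<'E'
from h import *
t=cv2.imread('pics/top0.png');s=cv2.imread('pics/scene0.png')
for c in RNG:
    for n,im,b in(('top',t,(215,120,345,225)),('scene',s,(230,170,330,275))):
        for q in blobs(im,c,b): print(c,n,q[0],q[1])
a=cv2.resize(t[120:225,215:345],None,fx=6,fy=6,interpolation=cv2.INTER_CUBIC)[:600,:780]
cv2.imwrite('pics/crop1.png',a)
E
```

```text
red top [244.3846 156.7692] [243 155   4   4  13]
red top [268.3846 162.3846] [267 161   4   4  13]
red scene [282.5319 185.617 ] [281 180   4  12  47]
red scene [290.6889 198.9111] [289 193   5  12  45]
blue top [248.0036 159.2437] [240 145  16  31 279]
blue top [265.1103 163.1673] [258 147  16  31 281]
blue scene [285.6248 200.6086] [268 189  38  24 557]
yel top [244.125  191.0625] [235 183  19  17 192]
yel top [323.7097 197.5161] [321 193   7  10  31]
yel scene [254.0548 209.8219] [249 205   9  11  73]
yel scene [243.6111 232.0556] [241 229   7   6  18]
yel scene [248.8333 228.9167] [245 228   9   3  12]
yel scene [287.5485 241.0388] [279 235  18  13 206]
```

View pics/crop1.png

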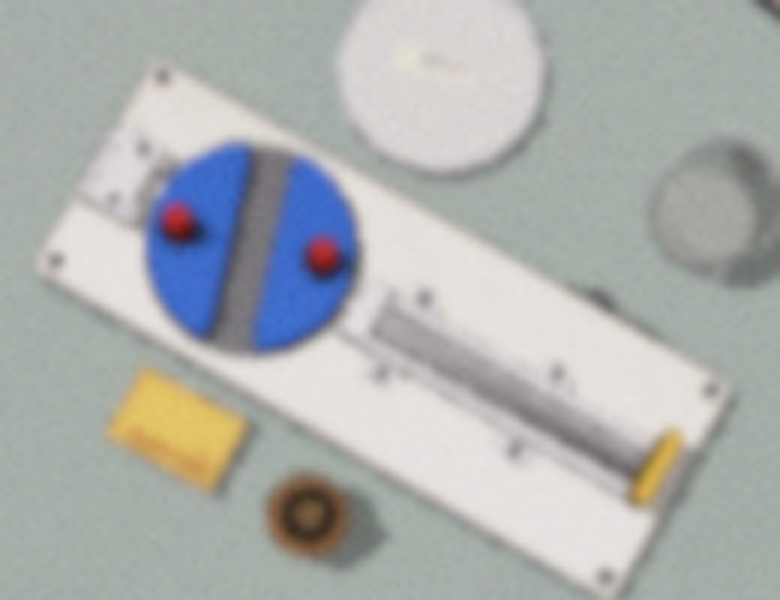

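The crop confirms the steel bar in its channel with the yellow tab at crop (657,470), slot running (270,150)–(235,350), posts at (180,223) and (325,257). Matchbox and dropper are to the left, dish and beaker to the right.

Run:
```python
from h import *
t=cv2.imread('pics/top0.png')
up=lambda x,y:(215+(x+.5)/6-.5,120+(y+.5)/6-.5)
C=[plane('top',up(*p),.03) for p in((163,65),(735,388),(612,600),(38,265))]
for c in C:print('corner',c)
ax=(C[0]+C[3]-C[1]-C[2]);yaw=np.arctan2(ax[1],ax[0]);print('yaw corners',yaw, np.linalg.norm(ax)/2)
# edges: screws
S=[plane('top',up(*p),.03) for p in((162,77),(711,390),(605,577),(55,260))]
a2=S[0]+S[3]-S[1]-S[2];print('yaw screws',np.arctan2(a2[1],a2[0]),np.mean(S,0),np.mean(C,0))
A,ra=two((244.4,156.8),(282.5,182));B,rb=two((268.4,162.4),(290.7,195));print('posts2',A,ra,B,rb)
pa=plane('top',(244.4,156.8),.074);pb=plane('top',(268.4,162.4),.074);print('posts',pa,pb,np.linalg.norm(pa-pb))
T=plane('top',(323.7,197.5),.073);T2,r=two((323.9,197.7),(287.5,239));print('tab',T,T2,r)
d=(pa+pb)/2;print('disc',d)
h=cv2.cvtColor(t,cv2.COLOR_BGR2HSV);m=cv2.inRange(h,*RNG['blue'][0]);m[:, :220]=0;m[:,345:]=0;m[:120]=0;m[225:]=0
p=cv2.findNonZero(m);c,r=cv2.minEnclosingCircle(p);print('disc circ',plane('top',c,.045),r)
ax2=d-T;y2=np.arctan2(ax2[1],ax2[0]);print('yaw disc-tab',y2,np.linalg.norm(ax2[:2]))
for yy in(yaw,y2):
  q=pa-pb;print('post angle rel',np.arctan2(q[1],q[0])-yy, 'lock if A is post_a',np.arctan2(q[1],q[0])-yy-np.pi/2)
for n,z,p in(('petri',.016,(441,75)),('beaker',.064,(712,212)),('dropper',.1,(310,513)),('match',.015,(178,430))):print(n,plane('top',up(*p),z))
```

```text
corner [ 0.6497 -0.1621  0.03  ]
corner [ 0.508 -0.407  0.03 ]
corner [ 0.4177 -0.3529  0.03  ]
corner [ 0.5627 -0.1082  0.03  ]
yaw corners 1.0410657615607493 0.28369065717489095
yaw screws 1.0417112399215234 [ 0.536  -0.2559  0.03  ] [ 0.5345 -0.2575  0.03  ]
posts2 [ 0.5738 -0.1713  0.0728] [0.0012] [ 0.5599 -0.2304  0.0722] [0.0015]
posts [ 0.5728 -0.171   0.074 ] [ 0.5586 -0.2299  0.074 ] 0.06058721463979156
tab [ 0.4716 -0.3645  0.073 ] [ 0.4716 -0.3659  0.0684] [0.0004]
disc [ 0.5657 -0.2004  0.074 ]
disc circ [ 0.5676 -0.1999  0.045 ] 17.05736541748047
yaw disc-tab 1.0499859117752444 0.18917896978687343
post angle rel 0.29346578986167215 lock if A is post_a -1.2773305369332244
post angle rel 0.28454563964717705 lock if A is post_a -1.2862506871477195
petri [ 0.6481 -0.2833  0.016 ]
beaker [ 0.5782 -0.3916  0.064 ]
dropper [ 0.4528 -0.2236  0.1   ]
match [ 0.4924 -0.1674  0.015 ]
```

Emit:
send_rows --pt "0 0 0 47.9 -15.6 8 0" --pt "0 0 0 47.9 -15.6 8 0" --pt "0 0 0 47.9 -15.6 8 0" --pt "0 0 0 47.9 -15.6 8 0" --pt "0 0 0 47.9 -15.6 8 0" --pt "0 0 0 47.9 -15.6 8 0" --pt "0 0 0 47.9 -15.6 8 0" --pt "0 0 0 47.9 -15.6 8 0" --pt "0 0 0 47.9 -15.6 8 0" --pt "0 0 0 47.9 -15.6 8 0" --pt "0 0 0 47.9 -15.6 8 0" --pt "0 0 0 47.9 -15.6 8 0" --grip_force 20

```text
t: 1.3
tcp_pos: [0.6009, -0.1537, 0.169]
eef_rot: [-0.001, 0.976, 0.217, -0.001]
force: [-0.8, 0.0, 0.3]
gripper_width: -0.0002
grip_force: 0.0
```

Run:
```python
from h import *
o=bot.get_obs();print(o['tcp_pos'],o['eef_rot'],o['gripper_width'])
i=bot.camera_info('wrist');print({k:np.array(v) for k,v in i.items()})
im=bot.grab_frame('wrist');cv2.imwrite('pics/w1.png',im)
for q in blobs(im,'red',(0,0,512,384),40):print(q)
```

```text
[ 0.6009 -0.1537  0.169 ] [-0.0006  0.9761  0.2174 -0.0008] -0.00024142518176045025
{'vertical_fov': array(65.4966), 'cx': array(256.3583), 'cy': array(193.7758), 'tool_from_camera': array([[-0.0005, -0.9451, -0.3267,  0.084 ],
       [ 1.    , -0.0005, -0.0004, -0.001 ],
       [ 0.0002, -0.3267,  0.9451, -0.1225],
       [ 0.    ,  0.    ,  0.    ,  1.    ]])}
(array([259.8432, 229.6356]), array([254, 218,  13,  23, 236], dtype=int32))
(array([314.4302, 269.2403]), array([306, 256,  17,  26, 258], dtype=int32))
```

View pics/w1.png

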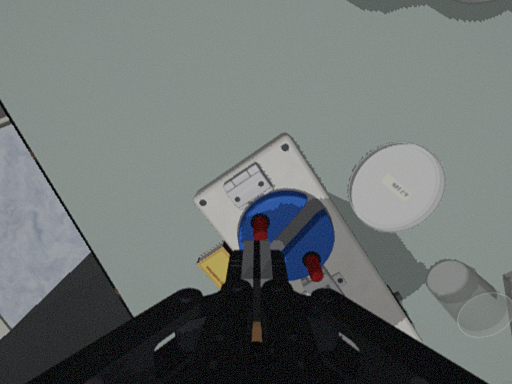

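The wrist view shows post A around (260,229) just ahead of the closed fingertips at (257,245), and post B at (314,267). The keeper is at (248,185).

```bash
cat >> h.py <<'E'
from scipy.spatial.transform import Rotation as Ro
def wplane(uv,z,o):
    i=bot.camera_info('wrist');f=192/np.tan(np.radians(i['vertical_fov']/2));T=np.array(i['tool_from_camera'])
    w,x,y,zz=o['eef_rot'];R=Ro.from_quat([x,y,zz,w]).as_matrix()
    d=R@T[:3,:3]@np.array([(uv[0]-i['cx'])/f,(uv[1]-i['cy'])/f,1]);c=R@T[:3,3]+o['tcp_pos'];return c+d*(z-c[2])/d[2]
def tool(p,o):
    w,x,y,zz=o['eef_rot'];return Ro.from_quat([x,y,zz,w]).inv().apply(np.array(p)-o['tcp_pos'])*100
E
python3 - <<'E'
from h import *
o=bot.get_obs()
print('B top',wplane((315.5,273),.075,o),'A mid',wplane((260,230),.060,o))
im=cv2.imread('pics/w1.png');h=cv2.cvtColor(im,cv2.COLOR_BGR2HSV);m=cv2.inRange(h,*RNG['blue'][0]);m[:150]=0
p=cv2.findNonZero(m);print(p[:,0].min(0),p[:,0].max(0))
print('disc extent', [wplane(q,.045,o) for q in((238,234),(335,238),(287,189.5))])
D=np.array([.567,-.2003]);yaw=1.046;n=-np.array([np.cos(.438),np.sin(.438)]);pp=np.array([n[1],-n[0]])
for a in(-48,0.8):print(a,tool([*(D+a*1e-3*n+.028*pp),.075],o))
E
```

```text
B top [ 0.5644 -0.2257  0.075 ] A mid [ 0.5743 -0.1693  0.06  ]
[238 191] [333 280]
disc extent [array([ 0.5555, -0.156 ,  0.045 ]), array([ 0.5896, -0.2387,  0.045 ]), array([ 0.613 , -0.1772,  0.045 ])]
-48 [-0.0967 -0.0999  9.4539]
0.8 [-4.9766 -0.0932  9.4615]
```

Emit:
send_rows --pt "0 0 0 0 -0.1 5 0" --pt "0 0 0 0 -0.1 9.4 0" --pt "0 0 0 0 -0.1 9.4 0" --pt "0 0 0 -0.8 -0.1 9.4 0" --pt "0 0 0 -1.3 -0.1 9.4 0" --pt "0 0 0 -1.8 -0.1 9.4 0" --pt "0 0 0 -2.4 -0.1 9.4 0" --pt "0 0 0 -3.0 -0.1 9.4 0" --pt "0 0 0 -3.6 -0.1 9.4 0" --pt "0 0 0 -4.2 -0.1 9.4 0" --pt "0 0 0 -4.6 -0.1 9.4 0" --pt "0 0 0 -4.6 -0.1 9.4 0"

```text
t: 2.55
tcp_pos: [0.558, -0.1749, 0.0767]
eef_rot: [0.0, 0.977, 0.215, 0.0]
force: [1.3, -0.7, -0.2]
gripper_width: 0.0001
grip_force: 0.5
```

Run:
```python
from h import *
o=bot.get_obs();print(o['t'],o['tcp_pos'],o['force'])
t=bot.grab_frame('top');s=bot.grab_frame('scene');w=bot.grab_frame('wrist')
cv2.imwrite('pics/t2.png',t);cv2.imwrite('pics/w2.png',w)
a=cv2.resize(t[120:225,215:345],None,fx=3,fy=3,interpolation=cv2.INTER_CUBIC)
a=cv2.copyMakeBorder(a,0,384-315,0,0,cv2.BORDER_CONSTANT)
b=cv2.resize(s[170:275,230:330],None,fx=3,fy=3,interpolation=cv2.INTER_CUBIC)
cv2.imwrite('pics/m2.png',np.hstack([a,w[:,100:510]])[:, :800])
print([q for q in blobs(t,'red',(215,120,345,225))],[q for q in blobs(s,'red',(230,170,330,275))],[q for q in blobs(w,'red',(0,0,512,384),40)])
```

```text
2.55 [ 0.558  -0.1749  0.0767] [ 1.2519 -0.6596 -0.2069]
[] [(array([273.1224, 191.7143]), array([271, 186,   5,  12,  49], dtype=int32)), (array([300.4167, 192.4792]), array([298, 187,   5,  12,  48], dtype=int32))] [(array([359.973 , 229.1921]), array([342, 208,  38,  42, 963], dtype=int32))]
```

View pics/m2.png

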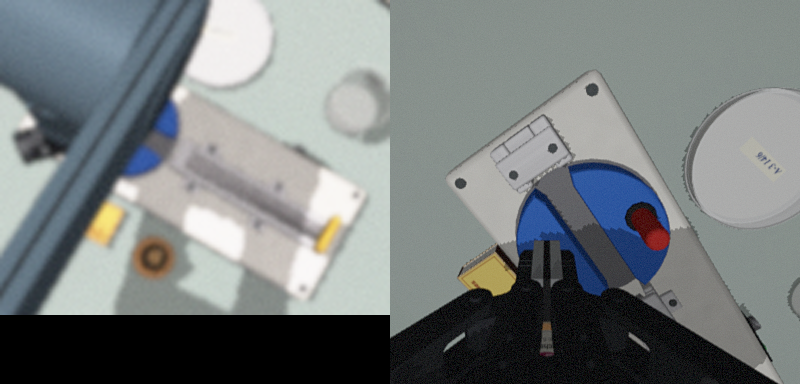

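The slot now points almost at the keeper. The scene camera sees both posts at (273,192) and (300,192), so I can compute the angle from them.

Run:
```python
from h import *
def lock(a,b):
    A=plane('scene',a,.06);B=plane('scene',b,.06);q=A-B;print(A,B,np.linalg.norm(q));return np.arctan2(q[1],q[0])-1.046-np.pi/2+np.pi
s=cv2.imread('pics/scene0.png')
print('start',lock((282.5,185.6),(290.7,198.9)));print('now',lock((273.1,191.7),(300.4,192.5)))
# slot walls in wrist
o=bot.get_obs()
w=cv2.imread('pics/w2.png');h=cv2.cvtColor(w,cv2.COLOR_BGR2HSV);m=cv2.inRange(h,(105,130,25),(125,255,255));
L=[];Rr=[]
for r in range(200,275,5):
    c=np.where(m[r,200:400])[0]+200
    g=np.diff(c);k=g.argmax()
    if g[k]>15:L.append((c[k]+1,r));Rr.append((c[k+1],r))
for S in(L,Rr):
    P=np.array([wplane(q,.045,o) for q in S]);vx,vy,x0,y0=cv2.fitLine(P[:,:2].astype(np.float32),cv2.DIST_HUBER,0,.01,.01).ravel();print('slot yaw',np.arctan(vy/vx),len(S),x0,y0)
K=[wplane(q,.048,o) for q in((544+100-390,115),(493+100-390,150),(575+100-390,158))];print(K)
```

```text
[ 0.578  -0.1667  0.06  ] [ 0.5634 -0.2277  0.06  ] 0.06279653550968382
start 1.8603993553386902
[ 0.5442 -0.1818  0.06  ] [ 0.5981 -0.2132  0.06  ] 0.06230367570506197
now 3.139585792616079
slot yaw 1.0282938 15 0.56790763 -0.18740454
slot yaw 1.0214047 15 0.5757481 -0.204284
[array([ 0.6226, -0.1414,  0.048 ]), array([ 0.5961, -0.1251,  0.048 ]), array([ 0.6099, -0.1647,  0.048 ])]
```

The slot is in line (3.14 by the posts, and the slot edges agree within 0.02 rad). Next: back off, rise, and go behind the tab with the tool's x axis turned along the bar.

Emit:
send_rows --pt "0 0 0 0.8 0 0 0" --pt "0 0 0 0.8 0 -5 0" --pt "0 0 0 0.8 0 -9 0" --pt "0 0 -0.12 -3 2.5 -9 0" --pt "0 0 -0.24 -6.5 5.5 -9 0" --pt "0 0 -0.36 -10 8.5 -9 0" --pt "0 0 -0.48 -13.5 11.5 -9 0" --pt "0 0 -0.61 -17.8 15 -9 0" --pt "0 0 -0.61 -17.8 15 -9 0" --pt "0 0 -0.61 -17.8 15 -9 0"

```text
t: 3.7
tcp_pos: [0.4593, -0.3862, 0.1656]
eef_rot: [-0.001, 0.868, 0.497, -0.0]
force: [1.1, 0.6, -0.5]
gripper_width: -0.0003
grip_force: 0.0
```

Run:
```python
from h import *
o=bot.get_obs();print(o['t'],o['tcp_pos'],o['eef_rot'])
s=bot.grab_frame('scene');w=bot.grab_frame('wrist');t=bot.grab_frame('top')
for n,im,b in(('scene',s,(230,170,330,275)),('top',t,(215,120,345,225))):
  for c in('red','yel'):print(n,c,[(q[0],q[1][:5]) for q in blobs(im,c,b)])
print('wrist yel',blobs(w,'yel',(0,0,512,384),60))
a=cv2.resize(s[170:290,230:330],None,fx=3.2,fy=3.2,interpolation=cv2.INTER_CUBIC);a=a[:384,:288]
cv2.imwrite('pics/m3.png',np.hstack([a,w]))
```

```text
3.7 [ 0.4593 -0.3862  0.1656] [-0.0007  0.8676  0.4972 -0.0001]
scene red [(array([272.875 , 194.4583]), array([271, 191,   5,   7,  24], dtype=int32)), (array([300.6, 195.7]), array([299, 193,   4,   6,  20], dtype=int32))]
scene yel [(array([254.0548, 209.863 ]), array([249, 205,   9,  11,  73], dtype=int32)), (array([245.5  , 230.875]), array([242, 228,   9,   7,  24], dtype=int32)), (array([287.5894, 241.0338]), array([279, 235,  18,  13, 207], dtype=int32))]
top red [(array([262.6   , 149.0667]), array([261, 147,   4,   5,  15], dtype=int32)), (array([250. , 170.5]), array([249, 169,   3,   4,  12], dtype=int32))]
top yel [(array([244.0127, 191.6203]), array([235, 183,  18,  17, 158], dtype=int32))]
wrist yel [(array([156.2127,  23.0302]), array([138,   2,  37,  43, 630], dtype=int32)), (array([257.2055, 172.7382]), array([236, 165,  44,  16, 657], dtype=int32))]
```

View pics/m3.png

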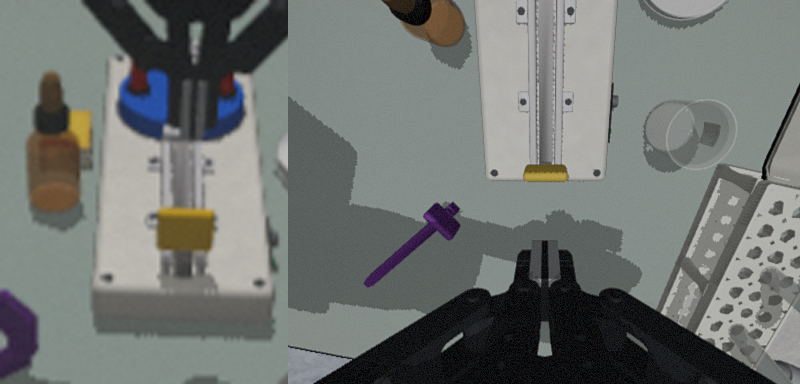

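The wrist view shows the yellow tab at (257,173), centred on the fingertips at (257,258). The bar is still in its channel and the purple one is off to the left.

Run:
```python
from h import *
o=bot.get_obs()
A=plane('top',(250,170.5),.074);B=plane('top',(262.6,149.07),.074)
q=A-B;print('lock',np.arctan2(q[1],q[0])-1.046+np.pi/2,(A+B)/2)
for uv,z in(((257,181),.047),((257,171),.076),((257,166),.076)):
  P=wplane(uv,z,o);print(uv,P,tool(P,o))
u=np.array([np.cos(1.046),np.sin(1.046)]);x=2*np.arctan2(o['eef_rot'][2],o['eef_rot'][1]);print('tool yaw',x)
T=np.array([.4716,-.365]);print('tab top-cam in tool',tool([*T,.06],o))
```

```text
lock 3.1339860197785026 [ 0.5653 -0.2002  0.074 ]
(257, 181) [ 0.4664 -0.3722  0.047 ] [ 1.257  -0.051  11.8944]
(257, 171) [ 0.4746 -0.3581  0.076 ] [ 2.8867 -0.0571  8.9959]
(257, 166) [ 0.4765 -0.3549  0.076 ] [ 3.2626 -0.0572  8.9963]
tool yaw 1.045194832194682
tab top-cam in tool [ 2.1404  0.0318 10.5951]
```

Emit:
send_rows --pt "0 0 0 -0.6 0 5 0" --pt "0 0 0 -0.6 0 9.4 0" --pt "0 0 0 -0.6 0 9.4 0" --pt "0 0 0 0 0 9.4 0" --pt "0 0 0 0.5 0 9.4 0" --pt "0 0 0 1.0 0 9.4 0" --pt "0 0 0 1.5 0 9.4 0" --pt "0 0 0 2.0 0 9.4 0" --pt "0 0 0 2.5 0 9.4 0" --pt "0 0 0 3.0 0 9.4 0" --pt "0 0 0 3.5 0 9.4 0" --pt "0 0 0 4.0 0 9.4 0"

```text
t: 5.05
tcp_pos: [0.4803, -0.3502, 0.0723]
eef_rot: [-0.0, 0.867, 0.499, -0.0]
force: [-0.6, -1.1, 1.1]
gripper_width: 0.0001
grip_force: 1.0
```

Run:
```python
from h import *
o=bot.get_obs();print(o['t'],o['tcp_pos'],o['force'])
s=bot.grab_frame('scene');w=bot.grab_frame('wrist')
print([(q[0],q[1]) for q in blobs(s,'red',(230,170,330,275))],blobs(s,'yel',(265,190,330,275)))
a=cv2.resize(s[170:290,230:330],None,fx=3.2,fy=3.2,interpolation=cv2.INTER_CUBIC);a=a[:384,:288]
cv2.imwrite('pics/m4.png',np.hstack([a,w]))
```

```text
5.05 [ 0.4803 -0.3502  0.0723] [-0.634  -1.125   1.0604]
[] [(array([279.125, 231.   ]), array([278, 226,   3,  12,  16], dtype=int32))]
```

View pics/m4.png

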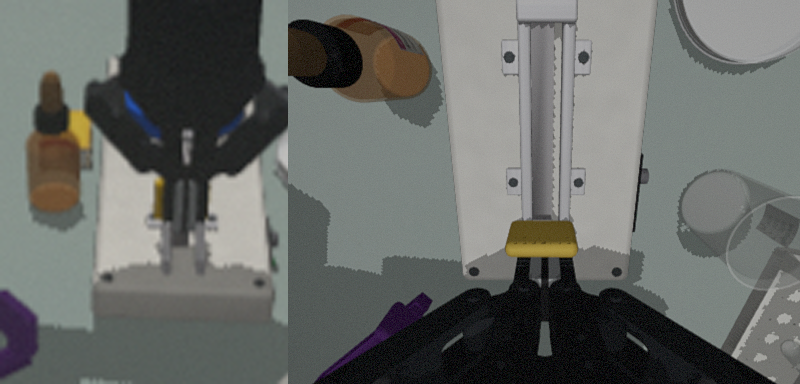

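The bar is moving well (1.3 N). Before going on, I check the gripper's clearance to the dropper bottle, which it will pass.

Run:
```python
from h import *
o=bot.get_obs();i=bot.camera_info('wrist');f=192/np.tan(np.radians(i['vertical_fov']/2));T=np.array(i['tool_from_camera'])
w=cv2.imread('pics/w1.png')
g=cv2.cvtColor(w,cv2.COLOR_BGR2GRAY)
for uv in((230,252),(190,290),(150,312),(100,345),(60,370)):
    d=T[:3,:3]@np.array([(uv[0]-i['cx'])/f,(uv[1]-i['cy'])/f,1]);c=T[:3,3]
    print(uv,[(z,(c+d*(z-c[2])/d[2])[:2]*1000) for z in(-.08,-.05,-.03,0)])
D=np.array([.567,-.2003]);v=np.array([-.865,.5015])
P=wplane((325+0-288,60),.102,o);print('dropper top wrist',P,tool(P,o))
P=plane('top',(266.4,205.2),.1);print('dropper top',P,'lat',(P[:2]-D)@v)
```

```text
(230, 252) [(-0.08, array([59.9815, -5.2787])), (-0.05, array([42.5922, -8.2938])), (-0.03, array([ 30.9993, -10.3039])), (0, array([ 13.61 , -13.319]))]
(190, 290) [(-0.08, array([ 52.6813, -12.2702])), (-0.05, array([ 30.1361, -20.2233])), (-0.03, array([ 15.106 , -25.5253])), (0, array([ -7.4392, -33.4784]))]
(150, 312) [(-0.08, array([ 48.1163, -19.5814])), (-0.05, array([ 22.3471, -32.6981])), (-0.03, array([  5.1675, -41.4425])), (0, array([-20.6017, -54.5592]))]
(100, 345) [(-0.08, array([ 40.7394, -29.5696])), (-0.05, array([  9.76  , -49.7406])), (-0.03, array([-10.893, -63.188])), (0, array([-41.8724, -83.3591]))]
(60, 370) [(-0.08, array([ 34.6795, -38.1759])), (-0.05, array([ -0.5798, -64.4254])), (-0.03, array([-24.086, -81.925])), (0, array([ -59.3452, -108.1745]))]
dropper top wrist [ 0.4721 -0.2374  0.102 ] [ 9.2866 -6.3389 -2.9812]
dropper top [ 0.4526 -0.224   0.1   ] lat 0.0871050119539484
```

Clear: the linkage is under 40 mm to the side at the bottle's height, and the bottle's edge is 69 mm off. I continue.

Emit:
send_rows --pt "0 0 0 0.7 0 0 0" --pt "0 0 0 1.4 0 0 0" --pt "0 0 0 2.1 0 0 0" --pt "0 0 0 2.8 0 0 0" --pt "0 0 0 3.5 0 0 0" --pt "0 0 0 4.2 0 0 0" --pt "0 0 0 4.9 0 0 0" --pt "0 0 0 5.6 0 0 0" --pt "0 0 0 6.3 0 0 0" --pt "0 0 0 7.0 0 0 0" --pt "0 0 0 7.6 0 0 0" --pt "0 0 0 8.0 0 0 0"

```text
t: 6.35
tcp_pos: [0.5206, -0.2807, 0.0723]
eef_rot: [-0.0, 0.867, 0.499, 0.0]
force: [0.4, -1.1, -2.0]
gripper_width: 0.0001
grip_force: 0.4
```

Emit:
send_rows --pt "0 0 0 0.2 0 0 0" --pt "0 0 0 0.4 0 0 0" --pt "0 0 0 0.6 0 0 0" --pt "0 0 0 0.7 0 0 0" --pt "0 0 0 0.7 0 0 0"

```text
t: 6.85
tcp_pos: [0.5238, -0.2751, 0.0723]
eef_rot: [-0.0, 0.867, 0.499, 0.0]
force: [-0.2, -0.0, 0.2]
gripper_width: 0.0
grip_force: 0.0
```

Emit:
send_rows --pt "0 0 0 0.1 0 0 0" --pt "0 0 0 0.2 0 0 0" --pt "0 0 0 0.2 0 0 0"

```text
t: 7.15
tcp_pos: [0.5248, -0.2735, 0.0724]
eef_rot: [0.0, 0.867, 0.499, 0.0]
force: [-0.5, -1.5, 0.4]
gripper_width: 0.0001
grip_force: 0.3
```

Emit:
send_rows --pt "0 0 0 0.1 0 0 0" --pt "0 0 0 0.2 0 0 0"

```text
t: 7.35
tcp_pos: [0.5258, -0.2718, 0.0723]
eef_rot: [0.0, 0.867, 0.499, -0.0]
force: [-0.8, -0.9, 0.6]
gripper_width: -0.0001
grip_force: 0.6
```

Emit:
send_rows --pt "0 0 0 0.1 0 0 0" --pt "0 0 0 0.1 0 0 0"

```text
t: 7.55
tcp_pos: [0.5264, -0.2707, 0.0723]
eef_rot: [-0.0, 0.867, 0.499, 0.0]
force: [-0.5, 0.2, -0.4]
gripper_width: -0.0001
grip_force: 0.2
```

Emit:
send_rows --pt "0 0 0 0.1 0 0 0" --pt "0 0 0 0.1 0 0 0"

```text
t: 7.75
tcp_pos: [0.5269, -0.2699, 0.0723]
eef_rot: [-0.0, 0.867, 0.499, 0.0]
force: [0.6, -1.1, -0.6]
gripper_width: -0.0001
grip_force: 0.3
```

Not yet against the stop; I keep going in 1 mm steps.

Emit:
send_rows --pt "0 0 0 0.1 0 0 0" --pt "0 0 0 0.1 0 0 0"

```text
t: 7.95
tcp_pos: [0.5271, -0.2698, 0.0724]
eef_rot: [0.0, 0.867, 0.499, -0.0]
force: [-2.1, -4.9, 0.0]
gripper_width: -0.0001
grip_force: 2.3
```

Emit:
send_rows --pt "0 0 0 0.1 0 0 0" --pt "0 0 0 0.1 0 0 0"

```text
t: 8.15
tcp_pos: [0.5274, -0.2698, 0.0726]
eef_rot: [0.001, 0.867, 0.499, -0.001]
force: [-3.9, -6.3, 0.4]
gripper_width: -0.0001
grip_force: 4.0
```

Emit:
send_rows --pt "0 0 0 0.1 0 0 0" --pt "0 0 0 0.1 0 0 0"

```text
t: 8.35
tcp_pos: [0.5277, -0.2699, 0.0728]
eef_rot: [0.002, 0.867, 0.499, -0.001]
force: [-5.0, -9.3, 0.9]
gripper_width: 0.0004
grip_force: 5.5
```

The force climbs while the TCP stands still: the bar is at the stop. I back off, rise clear and check.

Emit:
send_rows --pt "0 0 0 -0.5 0 0 0" --pt "0 0 0 -1.5 0 0 0" --pt "0 0 0 -2 0 -4 0" --pt "0 0 0 -2.5 0 -9 0" --pt "0 0 0 -7 0 -12 0" --pt "0 0 0 -12 0 -12 0" --pt "0 0 0 -12 0 -12 0" --pt "0 0 0 -12 0 -12 0"

```text
t: 9.15
tcp_pos: [0.4671, -0.3722, 0.1921]
eef_rot: [-0.0, 0.867, 0.498, 0.0]
force: [-0.3, 0.5, 0.0]
gripper_width: 0.0003
grip_force: 0.0
```

Run:
```python
from h import *
o=bot.get_obs();print(o['t'],o['tcp_pos'])
s=bot.grab_frame('scene');w=bot.grab_frame('wrist');t=bot.grab_frame('top')
for c in('red','yel'):
  print('top',c,blobs(t,c,(215,120,345,225)));print('scene',c,blobs(s,c,(230,170,330,275)));print('wrist',c,blobs(w,c,(0,0,512,384),60))
a=cv2.resize(t[120:225,215:310],None,fx=3,fy=3,interpolation=cv2.INTER_CUBIC);a=cv2.copyMakeBorder(a,0,384-315,0,0,cv2.BORDER_CONSTANT)
cv2.imwrite('pics/m5.png',np.hstack([a,w]))
```

```text
9.15 [ 0.4671 -0.3722  0.1921]
top red [(array([262.6   , 149.0667]), array([261, 147,   4,   5,  15], dtype=int32)), (array([250.1538, 170.5385]), array([249, 169,   4,   4,  13], dtype=int32))]
scene red [(array([273.1333, 191.4   ]), array([271, 186,   5,  12,  45], dtype=int32)), (array([300.32, 192.34]), array([298, 187,   5,  12,  50], dtype=int32))]
wrist red []
top yel [(array([279.7143, 173.4286]), array([277, 169,   6,  10,  21], dtype=int32)), (array([243.9231, 191.6218]), array([235, 184,  18,  16, 156], dtype=int32))]
scene yel [(array([286.5159, 207.1083]), array([279, 202,  15,  12, 157], dtype=int32)), (array([254.1408, 209.9437]), array([249, 205,   9,  11,  71], dtype=int32)), (array([242.1667, 231.8333]), array([241, 229,   4,   6,  12], dtype=int32))]
wrist yel [(array([256.2869,  19.9758]), array([234,  14,  46,  13, 495], dtype=int32)), (array([167.9103,  48.641 ]), array([152,  29,  32,  38, 468], dtype=int32))]
```

View pics/m5.png

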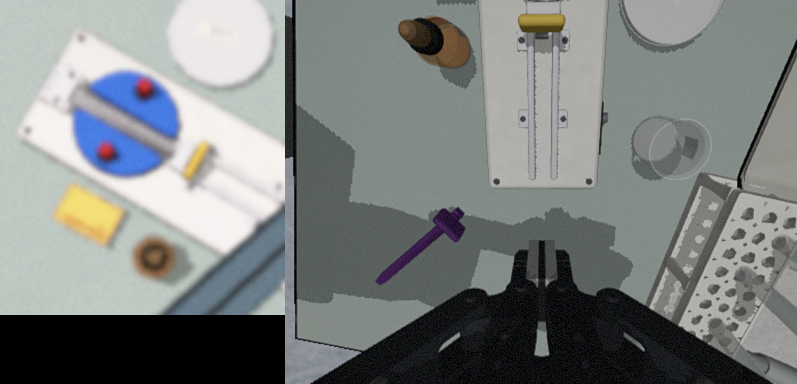

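The bar now runs through the slot into the keeper, with the tab at top (280,173). I check its distance to the disc (should be 68 mm) and its travel (119–129 mm), then hand in if they fit.

Run:
```python
from h import *
u=np.array([np.cos(1.046),np.sin(1.046)])
T=plane('top',(279.7,173.4),.073)[:2];T0=plane('top',(323.7,197.5),.073)[:2]
A=plane('top',(250.15,170.54),.074);B=plane('top',(262.6,149.07),.074);q=A-B;D=((A+B)/2)[:2]
d=(D-T)@u*1000;tr=np.linalg.norm(T-T0)*1000;lk=np.arctan2(q[1],q[0])-1.046+np.pi/2
print('tab-disc',d,'travel',tr,'lock',lk)
if 63<d<72 and 117<tr<132 and abs(lk-np.pi)<.1: print(bot.sign_off())
```

```text
tab-disc 66.32182693596307 travel 122.65887326819012 lock 3.1399793547072585
the job is handed in; nothing more can be done
None
```

The mixer is locked and the job is handed in: the disc sits at 3.14 rad, the bar was pushed about 123 mm through the slot and came up firm against the keeper's stop, and in the last pictures the glassware, dropper bottle and matchbox stand where they were; the verdict was not shown.

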